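# Fetch two jars from behind others in the jar rack

## Robot

A 6-joint arm with a two-finger parallel gripper is mounted at the origin on the work surface. World frame = base frame: x ahead of the robot, y to its left, z up, the work surface at z = 0. Lengths are in m, angles in rad, forces in N, time in s.
With the tool pointing down it reaches from about 0.325 to 0.9 m from the base axis. Payload 3.5 kg.
Tool frame: the origin (TCP) lies midway between the tips of the shut fingers; the grasp point (between the pads) lies 19 mm behind it; z points along the fingers, y is the line along which they close (so a half turn about z gives the same grasp; the last joint's range is limited). The gripper opens to 85 mm and grips with 20 to 120 N. Pads are 22 mm wide; open, the fingers measure 114 mm over their backs; the gripper's body (76 mm by 85 mm) begins 54 mm behind the grasp point. The pads swing forward as they close: fully open they stand 13 mm farther back than shut.
Start: joints at [-1.21, 0.276, -0.026, 1.268, 0, 1.467], TCP at [0.28, -0.559, 0.231] pointing down, gripper open.
Joint ranges: [-3.12, 3.12], [-0.85, 1.88], [-1.08, 1.24], [-1.95, 2.15], [-1.57, 1.53], [-3.14, 3.14]. Speed limits (rad/s): [2.57, 2.57, 3.14, 3.14, 3.14, 3.14].

## Interface

Orientations are given as a unit quaternion [w, x, y, z].
In Python, from cell import monitor, optics, bot gives the robot as it stands.
- The arm moves only by the tool servo_tool, never from a script. Its argument "rows" is a list of rows, each an object with "travel": the shift along the world's x, y, z in units of 0.3 m (1.0 is 0.3 m), a list of three; "yaw": the turn about the world's z in units of 180 degrees (1.0 is 180 degrees); "grip": the closure, from -1 (fully open) to 1 (shut). A call has 1 to 20 rows; each row is the pose to reach, as a shift and turn from the pose commanded when the call began, turning the shorter way round; what a row does not reach only later rows make up. A row lasts 1/8 s, in which the tool goes at most 62.5 mm and 10.7 degrees, less where a joint would pass 70% of its speed; a pose out of reach is approached as far as the arm can. A call with a number of a shift or a turn outside -1 to 1 is refused whole. A call with a gripper value outside its range is refused whole. The fingers move at their own pace and stop on an object; the grip force is fixed at half the most. Time passes only in rows, so rows that repeat a pose let the fingers close. It gives the time, the measured TCP pose, the force, the opening and the grip force at its end, in the units of the state.
- monitor.sense(): the state, without advancing time (a new reading comes with each control period).
- optics.snapshot(name): name is "scene" or "top"; returns a dict with "color" (384x512x3 uint8, red, green, blue), "K" (3x3 intrinsics, pixels), "xyz" and "rotation" of the camera in the world. Camera axes: x right, y down, z forward; pixel columns grow to the right and rows downward; lengths in m; the calibration is good to about 2 mm. A picture is of the moment at which its call begins. There is no depth.
- bot.job_done(): hands the job in; it is judged then, once.
Trained networks look in a picture, given as the dict that the camera call returned (one of the last four; its "shot" number tells which), for a name from the list of things; names that differ only in an ending like _2 or _b are one class to them, and where a whole thing is asked for, a point or a joint stands for the part that bears it (a point fixed in the world has none). Each returns a list of dicts, best first, with "score" (0 to 1); they miss things now and then, are a little off and sometimes report something else, mostly with a low value. They report only what shows in the picture. A call takes as long as a camera call.
- optics.silhouettes(label, picture): "region" (384x512 bool, what is visible of it) and "pixel" ([column, row] in pixels, amid what is visible of it).
The state is a dict: "t": time; "joint_positions": joint angles; "qd": joint speeds; "joint_torque": joint torques, N m; "eef_pos": TCP position; "eef_rot": TCP orientation; "ft_force": force on the tool from outside, world axes, zero at the start; "ft_torque": the same for the moment, N m; "opening": opening from 0.0 (shut) to 1.0 (fully open); "finger_force": force on a finger pad.
Only numpy, scipy, OpenCV 4.12 (cv2) and the standard library are available. Lean on these libraries where they do the work, as an engineer would, in place of code of your own. Each camera call takes 0.05 s, during which the arm holds its last target. There are 200 camera calls.

## Task

I need the red-lidded and the yellow-lidded jar from the rear row of the jar rack, but other jars stand in front of them. First stand both of the jars that are in the way on the chopping board, then fetch the two: the red-lidded jar goes in the middle of the cork trivet and the yellow-lidded jar in the middle of the kitchen scale's pan. Then put the cleared jars back, each exactly where it stood in the rack, and leave the green-lidded jar alone; the jars are glass, so set every one down upright and never drop one or knock one over.

Things in the scene. Friction and masses are not known exactly. Their poses are not given: they have to be found in the camera images.
- jar_red: Red-lidded storage jar, upright cylinder 52 mm in diameter, 95 mm tall, the top 21 mm its lid (51 mm wide), 0.18 to 0.37 kg; origin at the centre of its underside, z up. Starts in the rear row of the rack, in any of the three bays (centre about x = +38 mm in the rack's frame).
- jar_yellow: Yellow-lidded storage jar, upright cylinder 52 mm in diameter, 95 mm tall, the top 21 mm its lid (51 mm wide), 0.18 to 0.37 kg; origin at the centre of its underside, z up. Starts in the rear row of the rack, in any of the three bays (centre about x = +38 mm in the rack's frame).
- jar_green: Green-lidded storage jar, upright cylinder 52 mm in diameter, 95 mm tall, the top 21 mm its lid (51 mm wide), 0.18 to 0.37 kg; origin at the centre of its underside, z up. Starts in the rear row of the rack, in any of the three bays (centre about x = +38 mm in the rack's frame).
- jar_blue: Blue-lidded storage jar, upright cylinder 52 mm in diameter, 95 mm tall, the top 21 mm its lid (51 mm wide), 0.18 to 0.37 kg; origin at the centre of its underside, z up. Starts in the front row of the rack, in any of the three bays (centre about x = -26 mm in the rack's frame).
- jar_white: White-lidded storage jar, upright cylinder 52 mm in diameter, 95 mm tall, the top 21 mm its lid (51 mm wide), 0.18 to 0.37 kg; origin at the centre of its underside, z up. Starts in the front row of the rack, in any of the three bays (centre about x = -26 mm in the rack's frame).
- jar_black: Black-lidded storage jar, upright cylinder 52 mm in diameter, 95 mm tall, the top 21 mm its lid (51 mm wide), 0.18 to 0.37 kg; origin at the centre of its underside, z up. Starts in the front row of the rack, in any of the three bays (centre about x = -26 mm in the rack's frame).
- rack: Fixed wooden rack, 164 (x) by 262 mm (y); origin: centre of underside, +x to its rear, floor 10 mm high. 3 bays 74 mm wide at y -84, 0, 84 mm, each one jar before another, 12 mm apart. 10 mm dividers: 105 mm high at x over +12 (rear jars: grip along x only, front jar gone), 40 mm high beside the front jars (grip along y, 32 mm between jars). Rear rail 40 mm, front lip 24 mm high.
- board: Light wooden chopping board, fixed, lying flat: 300 mm (x) by 200 mm (y) by 18 mm thick; origin at the centre of its underside.
- scale_pan (a point): Centre of the top face of the round steel pan (116 mm in diameter) of the flat black kitchen scale (130 by 180 mm, fixed); the pan's top is 22 mm above the worktop, z up.
- trivet: Round cork trivet, fixed, 104 mm in diameter, 10 mm thick; origin at the centre of its underside.

How it is judged:
By the outcome, as a careful person would: the job done as asked, in the order asked, and still so for the second after the job is handed in, with the robot touching nothing.
It also fails if it takes over 144 s, if anything falls off the work surface, if the arm or the gripper's body presses on something with over 40 N, if the wrist force passes 120 N, or if a joint passes its speed limit or range.

## Working session

There is one attempt and no reset: what is moved stays moved. The work goes in short steps, Python scripts to look and compute and a tool call to move; the robot and the scene stay as the last step left them, time stands still between calls to the robot, and variables do not carry over. Pictures are saved under pics/ and viewed, at most 14 in all, crops included, and the job is handed in when it is done.

Besides the shell and the picture viewer there is one more tool, called after "Emit:" as a command line: name --argument value ..., lists and objects as JSON in quotes. servo_tool: Moves the arm, as the interface text tells. Shifts and turns lie within -1 to 1; 1 stands for 0.3 m of shift or 180 degrees of turn. Its arguments: {"type":"object","properties":{"rows":{"type":"array","items":{"type":"object","properties":{"travel":{"type":"array","items":{"type":"number","minimum":-1,"maximum":1}},"yaw":{"type":"number","minimum":-1,"maximum":1},"grip":{"type":"number"}}}}},"required":["rows"]}

```bash
ls; mkdir -p pics
cat > h.py <<'E'
import numpy as np, cv2
from cell import monitor, optics, bot
def ray(p,uv):
    K=np.array(p["K"]);R=np.array(p["rotation"])
    if R.shape!=(3,3):
        from scipy.spatial.transform import Rotation as Q
        R=Q.from_quat(np.roll(R,-1)).as_matrix()
    d=R@np.linalg.solve(K,[uv[0],uv[1],1.]); return np.array(p["xyz"]),d
def at_z(p,uv,z):
    o,d=ray(p,uv); return o+d*(z-o[2])/d[2]
def save(p,n): cv2.imwrite("pics/"+n,p["color"][:,:,::-1])
E
python3 - <<'E'
from h import *
s=monitor.sense();print({k:np.round(v,3) for k,v in s.items()})
for n in("scene","top"):
    p=optics.snapshot(n);save(p,n+"0.png");print(n,p["xyz"],p["rotation"],np.array(p["K"]).round(1).tolist())
    for l in["jar_red","jar_yellow","jar_green","jar_blue","jar_white","jar_black","rack","board","scale_pan","trivet"]:
        try:
            for r in optics.silhouettes(l,p)[:2]:
                print(l,round(r["score"],2),np.round(r["pixel"],1),r["region"].sum())
        except Exception as e: print(l,e)
E
```

```text
pics
{'t': np.float64(0.0), 'joint_positions': array([-1.21 ,  0.277, -0.028,  1.268,  0.   ,  1.467]), 'qd': array([ 0.002,  0.001, -0.002,  0.001,  0.003,  0.   ]), 'joint_torque': array([ 1.0000e-03, -4.4551e+01,  2.9520e+01,  1.6000e-02, -0.0000e+00,
        0.0000e+00]), 'eef_pos': array([ 0.279, -0.558,  0.23 ]), 'eef_rot': array([-0.001,  0.973,  0.23 , -0.   ]), 'ft_force': array([0.37 , 0.076, 0.363]), 'ft_torque': array([-0.007, -0.01 ,  0.036]), 'finger_force': np.float64(0.0), 'opening': np.float64(0.998)}
scene [1.27228729 0.02551627 0.76790257] [-0.26728418  0.63631488  0.66524745 -0.28479532] [[391.7, 0.0, 254.9], [0.0, 391.7, 186.7], [0.0, 0.0, 1.0]]
jar_red 0.57 [303.8 228.4] 816
jar_red 0.5 [270.8 248.8] 3496
jar_yellow 0.6 [234.8 233.5] 818
jar_green 0.71 [271.4 231.7] 812
jar_blue 0.84 [301.  204.4] 456
jar_white 0.75 [265.2 204.1] 443
jar_black 0.86 [231.7 202.9] 403
rack 0.88 [270.9 249.5] 3369
board 0.94 [382.5 199.4] 6062
scale_pan 0.96 [166.6 169.3] 1992
trivet 0.75 [113.8 210.4] 854
top [ 0.38590324 -0.01165541  1.3105914 ] [ 0.05158133 -0.70119272  0.70991432 -0.0411071 ] [[428.4, 0.0, 255.0], [0.0, 428.4, 186.0], [0.0, 0.0, 1.0]]
jar_red 0.57 [219.4 141.6] 303
jar_red 0.57 [272.3 133.6] 363
jar_yellow 0.69 [272.3 131.7] 354
jar_green 0.71 [248.5 139.3] 316
jar_blue 0.22 [380.  173.4] 937
jar_black 0.74 [246.  140.2] 333
jar_black 0.56 [273.5 156.3] 351
rack 0.59 [259.  155.7] 2805
board 0.75 [244.9 140.5] 374
board 0.61 [150.8 204.7] 6395
scale_pan 0.97 [349.5 224.4] 2555
trivet 0.63 [379.  173.5] 892
```

Run:
```python
import cv2
a=cv2.imread("pics/top0.png");b=cv2.imread("pics/scene0.png")
cv2.imwrite("pics/top0c.png",cv2.resize(a[90:270,90:430],None,fx=2.35,fy=2.35,interpolation=cv2.INTER_CUBIC)[:600,:800])
cv2.imwrite("pics/rk.png",cv2.resize(a[105:195,195:315],None,fx=6.6,fy=6.6,interpolation=cv2.INTER_CUBIC)[:600,:800])
```

```text
(no output)
```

View pics/top0.png

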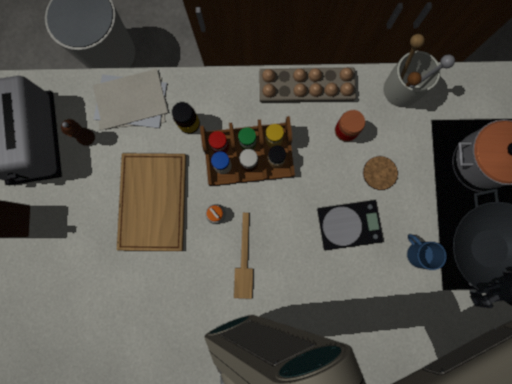

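View pics/scene0.png

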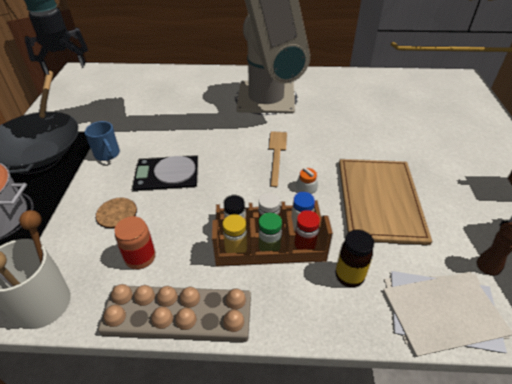

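View pics/rk.png

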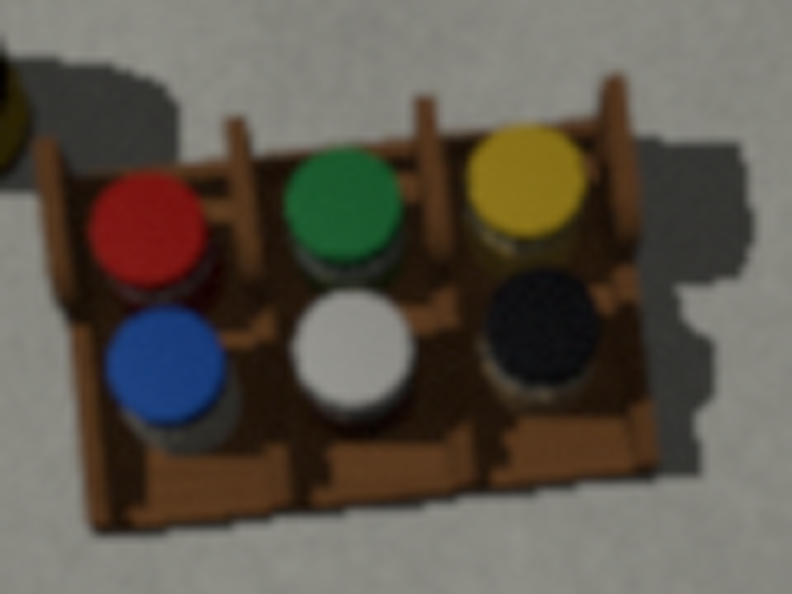

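The scene shows red, green and yellow in the rear row, left to right. Blue at (220,161) blocks red, black at (277,155) blocks yellow, and white at (248,158) stands before green. The board is at (152,202), the trivet at (380,173) and the pan at (342,226). There's a shaker at (215,213), a bottle at (185,117) and a can at (350,125). Next I'll fit the models.

```bash
cat >> h.py <<'E'
def proj(p,X):
    from scipy.spatial.transform import Rotation as Q
    R=np.array(p["rotation"]); R=R if R.shape==(3,3) else Q.from_quat(np.roll(R,-1)).as_matrix()
    c=(np.atleast_2d(X)-p["xyz"])@R; c=c@np.array(p["K"]).T; return c[:,:2]/c[:,2:]
def lidmask(p,col,near,r=14):
    h=cv2.cvtColor(p["color"],cv2.COLOR_RGB2HSV).astype(int);H,S,V=h[...,0],h[...,1],h[...,2]
    m={"red":((H<6)|(H>172))&(S>170)&(V>60),"yellow":(H>20)&(H<32)&(S>150)&(V>90),"green":(H>50)&(H<80)&(S>120),
       "blue":(H>100)&(H<125)&(S>140)&(V>70),"white":(S<40)&(V>125),"black":(V<45)&(S<120)}[col]
    m=m.astype(np.uint8); yy,xx=np.mgrid[:384,:512]; m[np.hypot(xx-near[0],yy-near[1])>r]=0
    m=cv2.morphologyEx(m,cv2.MORPH_OPEN,np.ones((3,3),np.uint8))
    n,l,st,_=cv2.connectedComponentsWithStats(m)
    return l==1+st[1:,4].argmax() if n>1 else m>0
def cyl(x,y,z0,z1,r=.0255):
    a=np.linspace(0,2*np.pi,40); return np.array([[x+r*np.cos(t),y+r*np.sin(t),z] for z in(z0,z1) for t in a])
def area_c(p,X): # centroid of convex silhouette
    M=cv2.moments(cv2.convexHull(proj(p,X).astype(np.float32))); return np.array([M["m10"],M["m01"]])/M["m00"],M["m00"]
def fit(p,uv,z0,z1,r=.0255):
    from scipy.optimize import fsolve
    g=at_z(p,uv,z1)[:2]; return fsolve(lambda q:area_c(p,cyl(*q,z0,z1,r))[0]-uv,g)
E
python3 - <<'E'
from h import *
T=optics.snapshot("top");S=optics.snapshot("scene")
near={"red":(218,140),"yellow":(275,132),"green":(247,136),"blue":(221,160),"white":(248,158),"black":(277,155)}
vis=T["color"].copy()
res={}
for c,n in near.items():
    m=lidmask(T,c,n); uv=np.argwhere(m).mean(0)[::-1]; vis[m]=[255,0,255]
    f=fit(T,uv,.084,.105); f2=at_z(T,uv,.105)[:2]; print(c,m.sum(),round(area_c(T,cyl(*f,.084,.105))[1]),round(area_c(T,cyl(*f,.1049,.105))[1]),uv.round(1),"lid",f.round(4),"disc",f2.round(4))
    res[c]=f2
for c,n in {"red":(307,225),"yellow":(234,230),"green":(270,225)}.items():
    m=lidmask(S,c,n,16); uv=np.argwhere(m).mean(0)[::-1]
    f=fit(S,uv,.084,.105); print("scene",c,m.sum(),round(area_c(S,cyl(*f,.084,.105))[1]),f.round(4))
for l,z,k in(("board",.018,0),("scale_pan",.022,0),("trivet",.01,0)):
    for p in(T,S):
        for r in optics.silhouettes(l,p)[:2]:
            m=r["region"]; uv=np.argwhere(m).mean(0)[::-1]
            cn=max(cv2.findContours(m.astype(np.uint8),0,2)[0],key=cv2.contourArea).reshape(-1,2)
            W=np.array([at_z(p,q,z)[:2] for q in cn]).astype(np.float32)
            print(l,round(r["score"],2),uv.round(1),at_z(p,uv,z)[:2].round(4),cv2.minAreaRect(W))
cv2.imwrite("pics/m0.png",cv2.resize(vis[110:190,190:320],None,fx=6,fy=6)[:,:,::-1])
# rack corners: front outer bottom
for q in((97,530),(655,475)):
    u=(q[0]/6.6+195,q[1]/6.6+105); print(at_z(T,u,0.0).round(4),at_z(T,u,.024).round(4))
E
```

```text
red 252 268 239 [216.7 139.4] lid [0.6845 0.1152] disc [0.6821 0.1143]
yellow 235 267 238 [274.1 131.8] lid [ 0.7045 -0.052 ] disc [ 0.702  -0.0517]
green 247 266 239 [246.6 135.8] lid [0.6937 0.0281] disc [0.6913 0.0278]
blue 244 267 243 [219.5 159.8] lid [0.6239 0.107 ] disc [0.622  0.1061]
white 199 265 243 [247.9 157.3] lid [0.63   0.0248] disc [0.6281 0.0245]
black 263 266 244 [276.9 154.7] lid [ 0.6366 -0.0588] disc [ 0.6346 -0.0585]
scene red 381 440 [0.6821 0.1136]
scene yellow 370 444 [ 0.6995 -0.0524]
scene green 400 441 [0.6921 0.0271]
board 0.94 [151.  201.7] [0.5126 0.3232] ((0.516873836517334, 0.32385993003845215), (0.2049017995595932, 0.2990764379501343), 89.36578369140625)
board 0.68 [382.6 200.9] [0.5377 0.324 ] ((0.5186744332313538, 0.320720911026001), (0.2037939578294754, 0.31801876425743103), 88.76470947265625)
board 0.5 [270.5 240.6] [0.6826 0.03  ] ((0.6504743695259094, 0.032005876302719116), (0.19668929278850555, 0.29552161693573), 5.695731163024902)
scale_pan 0.71 [349.1 224.1] [ 0.4374 -0.2735] ((0.4390678405761719, -0.27410784363746643), (0.13183118402957916, 0.182647243142128), 7.403912544250488)
scale_pan 0.76 [165.  172.7] [ 0.4544 -0.2751] ((0.44971761107444763, -0.2749518156051636), (0.13881638646125793, 0.17743337154388428), 7.430572032928467)
trivet 0.55 [379.5 172.1] [ 0.5953 -0.3752] ((0.5944000482559204, -0.37368249893188477), (0.10421424359083176, 0.10232162475585938), 89.16848754882812)
trivet 0.84 [114.8 211.5] [ 0.5973 -0.3795] ((0.5942635536193848, -0.3815002739429474), (0.0983685776591301, 0.10824079066514969), 49.693359375)
[0.5629 0.1468 0.    ] [0.5597 0.1439 0.024 ]
[ 0.5854 -0.1148  0.    ] [ 0.5817 -0.113   0.024 ]
```

View pics/m0.png

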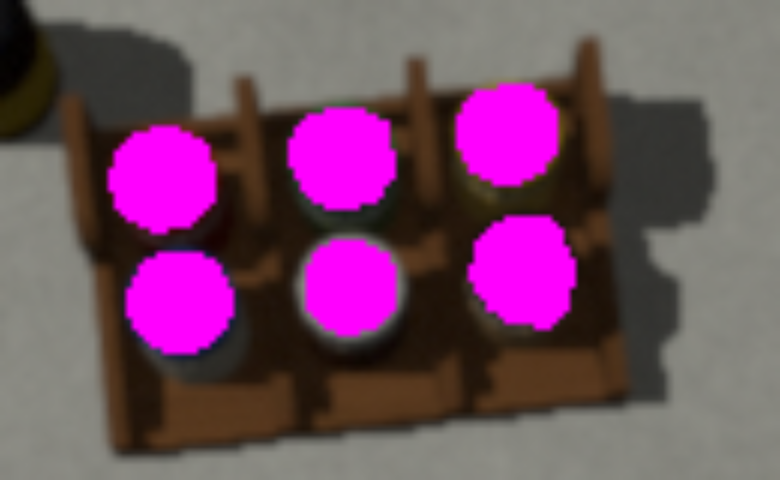

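The masks fit the lids well, and the rack yaw is about 5.5°. Now for a better pan and trivet fit, and obstacle heights.

Run:
```python
from h import *
T=optics.snapshot("top");S=optics.snapshot("scene")
def ell(p,m,z):
    m=cv2.morphologyEx(m.astype(np.uint8),cv2.MORPH_OPEN,np.ones((3,3),np.uint8))
    c=max(cv2.findContours(m,0,2)[0],key=cv2.contourArea); W=np.array([at_z(p,q,z)[:2] for q in cv2.convexHull(c).reshape(-1,2)])
    A=np.c_[2*W,np.ones(len(W))];s=np.linalg.lstsq(A,(W**2).sum(1),rcond=None)[0]
    return s[:2].round(4),round(2*np.sqrt(s[2]+s[:2]@s[:2]),4)
for p,b in((T,(320,200,367,248)),(S,(150,153,199,187))):
    h=cv2.cvtColor(p["color"],cv2.COLOR_RGB2HSV); m=np.zeros((384,512),bool); x0,y0,x1,y1=b
    print("pan V",np.percentile(h[y0:y1,x0:x1,2],[5,30,50,70,95]))
    m[y0:y1,x0:x1]=h[y0:y1,x0:x1,2]>90; print(ell(p,m,.022))
for p,b in((T,(355,150,405,195)),(S,(90,192,140,233))):
    h=cv2.cvtColor(p["color"],cv2.COLOR_RGB2HSV); m=np.zeros((384,512),bool); x0,y0,x1,y1=b
    m[y0:y1,x0:x1]=h[y0:y1,x0:x1,1]>80; print("trivet",m.sum(),ell(p,m,.01))
# two-view heights: tops of bottle, can
from scipy.optimize import least_squares
for n,a,b in(("bottle top",(183,110),(357,240)),("can top",(352,119),(131,231)),("shaker top",(214,211),(308,175)),("utensil",(413,40),(31,219))):
    r=least_squares(lambda X:np.r_[proj(T,X)[0]-a,proj(S,X)[0]-b],[.6,0,.1]); print(n,r.x.round(3),r.cost)
```

```text
pan V [ 15.  45. 104. 106. 132.]
(array([ 0.4331, -0.2518]), np.float64(0.1113))
pan V [ 20.  69. 156. 160. 205.]
(array([ 0.4095, -0.2587]), np.float64(0.1588))
trivet 884 (array([ 0.5937, -0.3767]), np.float64(0.1025))
trivet 1196 (array([ 0.6111, -0.3632]), np.float64(0.1236))
bottle top [0.763 0.207 0.131] 0.10749796356299429
can top [ 0.737 -0.277  0.104] 0.05626053433023402
shaker top [0.479 0.128 0.05 ] 0.005389327486162003
utensil [ 0.87  -0.37   0.294] 81.57249433606991
```

Emit:
servo_tool --rows '[{"travel":[0.567,1,0],"yaw":0.883,"grip":-0.6},{"travel":[0.567,1,0],"yaw":0.883,"grip":-0.6},{"travel":[0.567,1,0],"yaw":0.883,"grip":-0.6},{"travel":[0.567,1,0],"yaw":0.883,"grip":-0.6},{"travel":[0.567,1,0],"yaw":0.883,"grip":-0.6},{"travel":[0.567,1,0],"yaw":0.883,"grip":-0.6},{"travel":[0.567,1,0],"yaw":0.883,"grip":-0.6},{"travel":[0.567,1,0],"yaw":0.883,"grip":-0.6},{"travel":[0.567,1,0],"yaw":0.883,"grip":-0.6},{"travel":[0.567,1,0],"yaw":0.883,"grip":-0.6},{"travel":[0.567,1,0],"yaw":0.883,"grip":-0.6},{"travel":[0.567,1,0],"yaw":0.883,"grip":-0.6},{"travel":[0.567,1,0],"yaw":0.883,"grip":-0.6},{"travel":[0.567,1,0],"yaw":0.883,"grip":-0.6},{"travel":[0.567,1,0],"yaw":0.883,"grip":-0.6},{"travel":[0.567,1,0],"yaw":0.883,"grip":-0.6}]'

```text
t: 3.6
eef_pos: [0.4497, -0.259, 0.2314]
eef_rot: [0.0, -0.047, 0.999, -0.0]
ft_force: [-0.5, -0.3, -0.1]
opening: 0.799
finger_force: 0.0
```

Emit:
servo_tool --rows '[{"travel":[0.577,1,0],"yaw":0,"grip":-0.6},{"travel":[0.577,1,0],"yaw":0,"grip":-0.6},{"travel":[0.577,1,0],"yaw":0,"grip":-0.6},{"travel":[0.577,1,0],"yaw":0,"grip":-0.6},{"travel":[0.577,1,0],"yaw":0,"grip":-0.6},{"travel":[0.577,1,0],"yaw":0,"grip":-0.6},{"travel":[0.577,1,0],"yaw":0,"grip":-0.6}]'

```text
t: 4.47
eef_pos: [0.6237, 0.0433, 0.231]
eef_rot: [0.0, -0.049, 0.999, 0.0]
ft_force: [-0.0, 0.0, 0.5]
opening: 0.797
finger_force: 0.0
```

Emit:
servo_tool --rows '[{"travel":[0,0.218,-0.1],"yaw":0,"grip":-0.6},{"travel":[0,0.218,-0.1],"yaw":0,"grip":-0.6},{"travel":[0,0.218,-0.1],"yaw":0,"grip":-0.6},{"travel":[0,0.218,-0.1],"yaw":0,"grip":-0.6}]'

```text
t: 4.97
eef_pos: [0.6232, 0.105, 0.2022]
eef_rot: [0.001, -0.047, 0.999, -0.0]
ft_force: [0.1, -0.8, -0.4]
opening: 0.8
finger_force: 0.0
```

Run:
```python
from h import *
s=monitor.sense();print(s["eef_pos"].round(4),s["opening"],s["joint_positions"].round(2),s["t"])
T=optics.snapshot("top");S=optics.snapshot("scene")
a=cv2.resize(T["color"][100:200,190:320],(780,600),interpolation=2)[:,:,::-1];b=cv2.resize(S["color"][110:290,180:400],(780,600),interpolation=2)[:,:,::-1]
cv2.imwrite("pics/a1.png",np.hstack([cv2.resize(a,(400,308)),cv2.resize(b,(400,308))]))
```

```text
[0.6232 0.105  0.2022] 0.8000228001748357 [ 0.07  0.3  -0.05  1.21 -0.   -0.03] 4.975
```

View pics/a1.png

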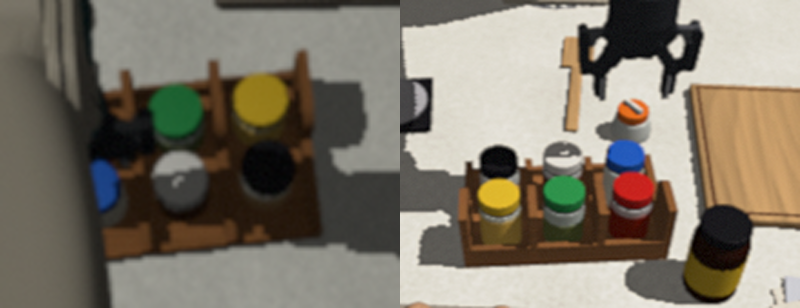

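The gripper straddles blue's line with nothing in its way, so I'll descend and grip.

Emit:
servo_tool --rows '[{"travel":[0,0,-0.13],"yaw":0,"grip":-0.6},{"travel":[0,0,-0.26],"yaw":0,"grip":-0.6},{"travel":[0,0,-0.36],"yaw":0,"grip":-0.6},{"travel":[0,0,-0.45],"yaw":0,"grip":-0.6},{"travel":[0,0,-0.52],"yaw":0,"grip":-0.6},{"travel":[0,0,-0.52],"yaw":0,"grip":-0.6},{"travel":[0,0,-0.52],"yaw":0,"grip":1},{"travel":[0,0,-0.52],"yaw":0,"grip":1},{"travel":[0,0,-0.52],"yaw":0,"grip":1},{"travel":[0,0,-0.52],"yaw":0,"grip":1},{"travel":[0,0,-0.52],"yaw":0,"grip":1},{"travel":[0,0,-0.52],"yaw":0,"grip":1}]'

```text
t: 6.58
eef_pos: [0.6325, 0.1063, 0.0577]
eef_rot: [0.01, -0.048, 0.999, -0.001]
ft_force: [-4.6, 4.8, 39.4]
opening: 0.586
finger_force: 73.2
```

Run:
```python
from h import *
s=monitor.sense();print({k:np.round(v,3) for k,v in s.items()})
T=optics.snapshot("top");S=optics.snapshot("scene")
a=cv2.resize(T["color"][110:200,190:320],(520,360),interpolation=2)[:,:,::-1];b=cv2.resize(S["color"][130:270,200:360],(686,600),interpolation=2)[:,:,::-1]
cv2.imwrite("pics/a2.png",b);cv2.imwrite("pics/a2t.png",a)
```

```text
{'t': np.float64(6.575), 'joint_positions': array([ 0.067,  0.426, -0.207,  0.918, -0.002, -0.029]), 'qd': array([ 0.   , -0.001, -0.001, -0.   ,  0.001,  0.001]), 'joint_torque': array([ -3.253, -23.563,  12.71 ,  -1.993,   0.535,  -0.121]), 'eef_pos': array([0.633, 0.106, 0.058]), 'eef_rot': array([ 0.01 , -0.048,  0.999, -0.001]), 'ft_force': array([-4.585,  4.826, 39.427]), 'ft_torque': array([-0.937,  0.971, -0.147]), 'finger_force': np.float64(73.157), 'opening': np.float64(0.586)}
```

View pics/a2.png

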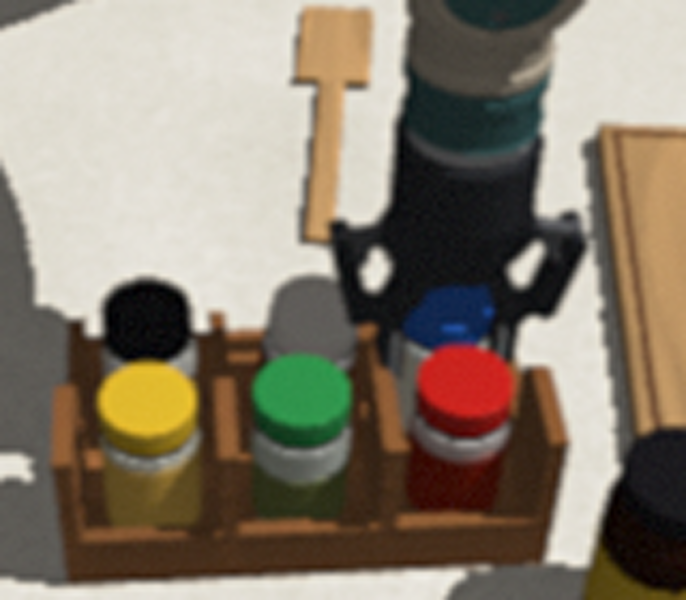

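The tool met resistance: z stopped at 0.058 under 39 N. The linkage on the -y side is most likely bearing on the white lid. I'll release gently, rise and regrip higher.

Emit:
servo_tool --rows '[{"travel":[0,0,0.015],"yaw":0,"grip":-0.3},{"travel":[0,0,0.03],"yaw":0,"grip":-0.3},{"travel":[0,0,0.045],"yaw":0,"grip":-0.3},{"travel":[0,0,0.06],"yaw":0,"grip":-0.3}]'

```text
t: 7.18
eef_pos: [0.6224, 0.1059, 0.0632]
eef_rot: [-0.0, -0.048, 0.999, -0.0]
ft_force: [-0.2, -0.1, 0.2]
opening: 0.652
finger_force: 0.0
```

Run:
```python
from h import *
s=monitor.sense();print({k:np.round(s[k],3) for k in("ft_force","ft_torque","eef_pos","opening","finger_force","eef_rot")})
```

```text
{'ft_force': array([-0.225, -0.06 ,  0.185]), 'ft_torque': array([-0.008,  0.025, -0.025]), 'eef_pos': array([0.622, 0.106, 0.063]), 'opening': np.float64(0.652), 'finger_force': np.float64(0.0), 'eef_rot': array([-0.   , -0.048,  0.999, -0.   ])}
```

Free of contact at z = 0.063. I'll grip here, 3 mm higher, and watch the force.

Emit:
servo_tool --rows '[{"travel":[0,0,0.01],"yaw":0,"grip":-0.3},{"travel":[0,0,0.01],"yaw":0,"grip":1},{"travel":[0,0,0.01],"yaw":0,"grip":1},{"travel":[0,0,0.01],"yaw":0,"grip":1},{"travel":[0,0,0.01],"yaw":0,"grip":1}]'

```text
t: 7.8
eef_pos: [0.6232, 0.1061, 0.0668]
eef_rot: [0.0, -0.048, 0.999, -0.0]
ft_force: [-0.1, -1.3, 5.8]
opening: 0.586
finger_force: 62.7
```

Emit:
servo_tool --rows '[{"travel":[0,0,0.1],"yaw":0,"grip":1},{"travel":[0,0,0.22],"yaw":0,"grip":1},{"travel":[0,0,0.35],"yaw":0,"grip":1},{"travel":[0,0,0.48],"yaw":0,"grip":1},{"travel":[-0.03,0.14,0.48],"yaw":0,"grip":1},{"travel":[-0.06,0.28,0.48],"yaw":0,"grip":1},{"travel":[-0.09,0.43,0.48],"yaw":0,"grip":1},{"travel":[-0.12,0.57,0.48],"yaw":0,"grip":1},{"travel":[-0.15,0.71,0.48],"yaw":0,"grip":1},{"travel":[-0.15,0.71,0.4],"yaw":0,"grip":1},{"travel":[-0.15,0.71,0.3],"yaw":0,"grip":1},{"travel":[-0.15,0.71,0.2],"yaw":0,"grip":1},{"travel":[-0.15,0.71,0.12],"yaw":0,"grip":1},{"travel":[-0.15,0.71,0.06],"yaw":0,"grip":1},{"travel":[-0.15,0.71,0.06],"yaw":0,"grip":1}]'

```text
t: 9.68
eef_pos: [0.5756, 0.3186, 0.0815]
eef_rot: [-0.003, -0.048, 0.999, -0.001]
ft_force: [0.7, -0.8, -1.8]
opening: 0.585
finger_force: 63.5
```

Run:
```python
from h import *
s=monitor.sense();print({k:np.round(s[k],3) for k in("ft_force","eef_pos","opening","finger_force","t")})
S=optics.snapshot("scene");T=optics.snapshot("top")
b=S["color"][130:270,200:430][:,:,::-1];a=T["color"][90:270,100:330][:,:,::-1]
cv2.imwrite("pics/a3.png",np.hstack([cv2.resize(b,(440,268),interpolation=2),cv2.resize(a,(343,268),interpolation=2)]))
for c,n in {"red":(307,225),"yellow":(234,230),"green":(270,225)}.items():
    m=lidmask(S,c,n,16); uv=np.argwhere(m).mean(0)[::-1]
    f=fit(S,uv,.084,.105); print("scene",c,m.sum(),f.round(4))
```

```text
{'ft_force': array([ 0.685, -0.835, -1.755]), 'eef_pos': array([0.576, 0.319, 0.082]), 'opening': np.float64(0.585), 'finger_force': np.float64(63.452), 't': np.float64(9.675)}
scene red 411 [0.6808 0.1131]
scene yellow 386 [ 0.7001 -0.0526]
scene green 398 [0.692  0.0271]
```

View pics/a3.png

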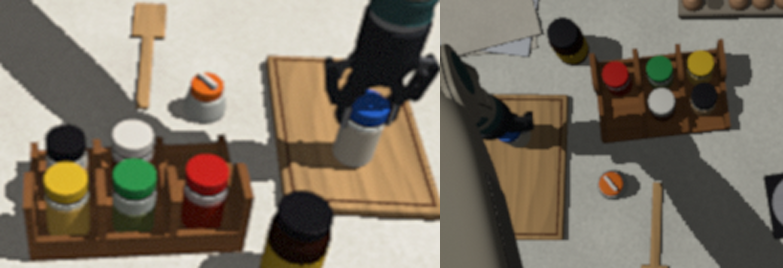

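Blue hangs upright over the board and the rack is undisturbed. I'll set it down.

Emit:
servo_tool --rows '[{"travel":[0,0,-0.01],"yaw":0,"grip":1},{"travel":[0,0,-0.018],"yaw":0,"grip":1},{"travel":[0,0,-0.025],"yaw":0,"grip":1},{"travel":[0,0,-0.03],"yaw":0,"grip":1},{"travel":[0,0,-0.03],"yaw":0,"grip":1},{"travel":[0,0,-0.03],"yaw":0,"grip":1}]'

```text
t: 10.52
eef_pos: [0.5778, 0.3194, 0.0753]
eef_rot: [0.0, -0.048, 0.999, 0.0]
ft_force: [-0.6, -0.2, -2.2]
opening: 0.587
finger_force: 63.5
```

Emit:
servo_tool --rows '[{"travel":[0,0,-0.003],"yaw":0,"grip":1},{"travel":[0,0,-0.006],"yaw":0,"grip":1},{"travel":[0,0,-0.006],"yaw":0,"grip":1}]'

```text
t: 10.9
eef_pos: [0.5781, 0.3195, 0.0748]
eef_rot: [0.0, -0.048, 0.999, 0.0]
ft_force: [-2.2, -1.4, 6.0]
opening: 0.585
finger_force: 64.1
```

Contact. Release and back off toward black.

Emit:
servo_tool --rows '[{"travel":[0,0,0],"yaw":0,"grip":-0.4},{"travel":[0,0,0],"yaw":0,"grip":-0.6},{"travel":[0,0,0],"yaw":0,"grip":-0.6},{"travel":[0,0,0],"yaw":0,"grip":-0.6},{"travel":[0,0,0.08],"yaw":0,"grip":-0.6},{"travel":[0,0,0.2],"yaw":0,"grip":-0.6},{"travel":[0,0,0.33],"yaw":0,"grip":-0.6},{"travel":[0,0,0.456],"yaw":0,"grip":-0.6},{"travel":[0.04,-0.2,0.456],"yaw":0,"grip":-0.6},{"travel":[0.08,-0.4,0.456],"yaw":0,"grip":-0.6},{"travel":[0.12,-0.6,0.456],"yaw":0,"grip":-0.6},{"travel":[0.15,-0.8,0.456],"yaw":0,"grip":-0.6},{"travel":[0.191,-1,0.456],"yaw":0,"grip":-0.6},{"travel":[0.191,-1,0.456],"yaw":0,"grip":-0.6}]'

```text
t: 12.65
eef_pos: [0.6359, 0.0152, 0.2102]
eef_rot: [0.0, -0.045, 0.999, -0.0]
ft_force: [-0.8, 0.8, 0.6]
opening: 0.798
finger_force: 0.0
```

Run:
```python
from h import *
s=monitor.sense();print({k:np.round(s[k],3) for k in("ft_force","eef_pos","opening","finger_force","t")})
S=optics.snapshot("scene");T=optics.snapshot("top")
b=S["color"][130:270,200:430][:,:,::-1];a=T["color"][90:270,100:330][:,:,::-1]
cv2.imwrite("pics/a4.png",np.hstack([cv2.resize(b,(440,268),interpolation=2),cv2.resize(a,(343,268),interpolation=2)]))
m=lidmask(S,"blue",proj(S,[.578,.319,.11])[0],22);uv=np.argwhere(m).mean(0)[::-1];print("blue S",m.sum(),fit(S,uv,.092,.113).round(4))
m=lidmask(T,"blue",proj(T,[.578,.319,.113])[0],18)
if m.any(): uv=np.argwhere(m).mean(0)[::-1];print("blue T",m.sum(),fit(T,uv,.1129,.113).round(4))
```

```text
{'ft_force': array([-0.807,  0.792,  0.563]), 'eef_pos': array([0.636, 0.015, 0.21 ]), 'opening': np.float64(0.798), 'finger_force': np.float64(0.0), 't': np.float64(12.65)}
blue S 269 [0.5761 0.3215]
blue T 225 [0.5773 0.3171]
```

View pics/a4.png

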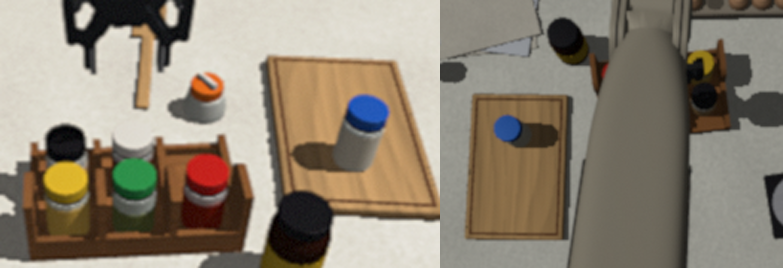

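Blue is upright on the board, and the rack is unchanged. Next is black.

Emit:
servo_tool --rows '[{"travel":[0,-0.13,0],"yaw":0,"grip":-0.6},{"travel":[0,-0.26,0],"yaw":0,"grip":-0.6},{"travel":[0,-0.26,0],"yaw":0,"grip":-0.6},{"travel":[0,-0.26,-0.12],"yaw":0,"grip":-0.6},{"travel":[0,-0.26,-0.24],"yaw":0,"grip":-0.6},{"travel":[0,-0.26,-0.34],"yaw":0,"grip":-0.6},{"travel":[0,-0.26,-0.42],"yaw":0,"grip":-0.6},{"travel":[0,-0.26,-0.48],"yaw":0,"grip":-0.6},{"travel":[0,-0.26,-0.48],"yaw":0,"grip":-0.6}]'

```text
t: 13.88
eef_pos: [0.6337, -0.057, 0.0647]
eef_rot: [-0.002, -0.049, 0.999, 0.001]
ft_force: [-0.5, 0.1, -0.3]
opening: 0.801
finger_force: 0.0
```

Emit:
servo_tool --rows '[{"travel":[0,0,0],"yaw":0,"grip":-0.3},{"travel":[0,0,0],"yaw":0,"grip":1},{"travel":[0,0,0],"yaw":0,"grip":1},{"travel":[0,0,0],"yaw":0,"grip":1},{"travel":[0,0,0],"yaw":0,"grip":1},{"travel":[0,0,0],"yaw":0,"grip":1}]'

```text
t: 14.62
eef_pos: [0.6366, -0.0589, 0.068]
eef_rot: [0.002, -0.048, 0.999, -0.0]
ft_force: [0.3, -0.9, 5.2]
opening: 0.585
finger_force: 63.2
```

Emit:
servo_tool --rows '[{"travel":[0,0,0.1],"yaw":0,"grip":1},{"travel":[0,0,0.22],"yaw":0,"grip":1},{"travel":[0,0,0.35],"yaw":0,"grip":1},{"travel":[0,0,0.48],"yaw":0,"grip":1},{"travel":[-0.1,0.14,0.48],"yaw":0,"grip":1},{"travel":[-0.2,0.28,0.48],"yaw":0,"grip":1},{"travel":[-0.3,0.42,0.48],"yaw":0,"grip":1},{"travel":[-0.4,0.57,0.48],"yaw":0,"grip":1},{"travel":[-0.5,0.72,0.48],"yaw":0,"grip":1},{"travel":[-0.6,0.86,0.48],"yaw":0,"grip":1},{"travel":[-0.685,1,0.48],"yaw":0,"grip":1},{"travel":[-0.685,1,0.48],"yaw":0,"grip":1}]'

```text
t: 16.12
eef_pos: [0.4264, 0.2431, 0.2091]
eef_rot: [-0.002, -0.051, 0.999, -0.0]
ft_force: [1.1, -0.2, -2.7]
opening: 0.584
finger_force: 63.9
```

Emit:
servo_tool --rows '[{"travel":[0,0.13,0],"yaw":0,"grip":1},{"travel":[0,0.26,0],"yaw":0,"grip":1},{"travel":[0,0.26,-0.1],"yaw":0,"grip":1},{"travel":[0,0.26,-0.2],"yaw":0,"grip":1},{"travel":[0,0.26,-0.3],"yaw":0,"grip":1},{"travel":[0,0.26,-0.38],"yaw":0,"grip":1},{"travel":[0,0.26,-0.42],"yaw":0,"grip":1},{"travel":[0,0.26,-0.435],"yaw":0,"grip":1},{"travel":[0,0.26,-0.445],"yaw":0,"grip":1},{"travel":[0,0.26,-0.45],"yaw":0,"grip":1},{"travel":[0,0.26,-0.456],"yaw":0,"grip":1},{"travel":[0,0.26,-0.456],"yaw":0,"grip":1}]'

```text
t: 17.62
eef_pos: [0.4305, 0.3198, 0.076]
eef_rot: [0.001, -0.048, 0.999, 0.0]
ft_force: [-2.2, -3.3, 7.5]
opening: 0.58
finger_force: 65.7
```

Emit:
servo_tool --rows '[{"travel":[0,0,0],"yaw":0,"grip":-0.4},{"travel":[0,0,0],"yaw":0,"grip":-0.6},{"travel":[0,0,0],"yaw":0,"grip":-0.6},{"travel":[0,0,0],"yaw":0,"grip":-0.6},{"travel":[0,0,0.08],"yaw":0,"grip":-0.6},{"travel":[0,0,0.2],"yaw":0,"grip":-0.6},{"travel":[0,0,0.33],"yaw":0,"grip":-0.6},{"travel":[0,0,0.456],"yaw":0,"grip":-0.6},{"travel":[0.843,-0.683,0.456],"yaw":-0.5,"grip":-0.6},{"travel":[0.843,-0.683,0.456],"yaw":-0.5,"grip":-0.6},{"travel":[0.843,-0.683,0.456],"yaw":-0.5,"grip":-0.6},{"travel":[0.843,-0.683,0.456],"yaw":-0.5,"grip":-0.6},{"travel":[0.843,-0.683,0.456],"yaw":-0.5,"grip":-0.6},{"travel":[0.843,-0.683,0.456],"yaw":-0.5,"grip":-0.6},{"travel":[0.843,-0.683,0.456],"yaw":-0.5,"grip":-0.6},{"travel":[0.843,-0.683,0.456],"yaw":-0.5,"grip":-0.6},{"travel":[0.843,-0.683,0.456],"yaw":-0.5,"grip":-0.6},{"travel":[0.843,-0.683,0.456],"yaw":-0.5,"grip":-0.6},{"travel":[0.843,-0.683,0.456],"yaw":-0.5,"grip":-0.6}]'

```text
t: 20.0
eef_pos: [0.6824, 0.1146, 0.2101]
eef_rot: [-0.0, 0.672, 0.741, -0.0]
ft_force: [-0.2, -0.4, -0.6]
opening: 0.8
finger_force: 0.0
```

Run:
```python
from h import *
s=monitor.sense();print({k:np.round(s[k],3) for k in("ft_force","eef_pos","opening","joint_positions","t")})
S=optics.snapshot("scene");T=optics.snapshot("top")
b=S["color"][110:270,200:430][:,:,::-1];a=T["color"][90:270,100:330][:,:,::-1]
cv2.imwrite("pics/a5.png",np.hstack([cv2.resize(b,(440,306),interpolation=2),cv2.resize(a,(343,306),interpolation=2)]))
for c,P in(("blue",(.578,.319)),("black",(.43,.319))):
  for p,n in((S,"S"),(T,"T")):
    m=lidmask(p,c,proj(p,[*P,.11])[0],18)
    if m.any(): uv=np.argwhere(m).mean(0)[::-1];print(c,n,m.sum(),fit(p,uv,.092 if n=="S" else .1129,.113).round(4))
```

```text
{'ft_force': array([-0.224, -0.392, -0.63 ]), 'eef_pos': array([0.682, 0.115, 0.21 ]), 'opening': np.float64(0.8), 'joint_positions': array([0.073, 0.406, 0.108, 1.274, 0.   , 1.546]), 't': np.float64(20.0)}
blue S 287 [0.5774 0.3203]
blue T 190 [0.5775 0.3204]
black S 188 [0.433  0.3208]
black T 164 [0.4328 0.3215]
```

View pics/a5.png

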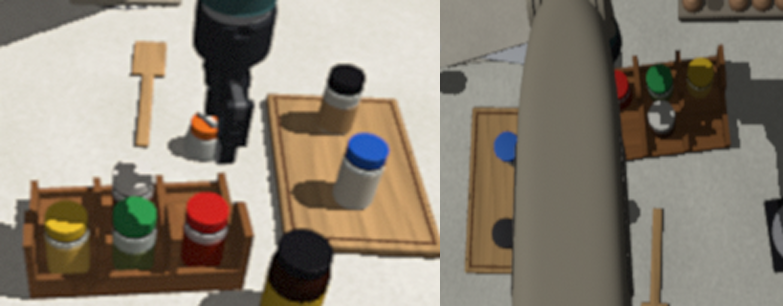

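Both blockers are upright on the board and the gripper is above red. Descending.

Emit:
servo_tool --rows '[{"travel":[0,0,-0.12],"yaw":0,"grip":-0.6},{"travel":[0,0,-0.24],"yaw":0,"grip":-0.6},{"travel":[0,0,-0.34],"yaw":0,"grip":-0.6},{"travel":[0,0,-0.42],"yaw":0,"grip":-0.6},{"travel":[0,0,-0.48],"yaw":0,"grip":-0.6},{"travel":[0,0,-0.48],"yaw":0,"grip":-0.6}]'

```text
t: 20.85
eef_pos: [0.6811, 0.1144, 0.0646]
eef_rot: [-0.001, 0.672, 0.74, -0.001]
ft_force: [-0.5, 0.6, 1.3]
opening: 0.797
finger_force: 0.0
```

Emit:
servo_tool --rows '[{"travel":[0,0,0],"yaw":0,"grip":-0.3},{"travel":[0,0,0],"yaw":0,"grip":1},{"travel":[0,0,0],"yaw":0,"grip":1},{"travel":[0,0,0],"yaw":0,"grip":1},{"travel":[0,0,0],"yaw":0,"grip":1},{"travel":[0,0,0],"yaw":0,"grip":1}]'

```text
t: 21.6
eef_pos: [0.6834, 0.1146, 0.0681]
eef_rot: [0.001, 0.672, 0.74, 0.001]
ft_force: [-2.3, -0.0, 5.8]
opening: 0.589
finger_force: 62.9
```

Emit:
servo_tool --rows '[{"travel":[0,0,0.1],"yaw":0,"grip":1},{"travel":[0,0,0.22],"yaw":0,"grip":1},{"travel":[0,0,0.35],"yaw":0,"grip":1},{"travel":[0,0,0.48],"yaw":0,"grip":1},{"travel":[-0.02,-0.14,0.48],"yaw":0,"grip":1},{"travel":[-0.04,-0.28,0.48],"yaw":0,"grip":1},{"travel":[-0.06,-0.42,0.48],"yaw":0,"grip":1},{"travel":[-0.08,-0.57,0.48],"yaw":0,"grip":1},{"travel":[-0.1,-0.72,0.48],"yaw":0,"grip":1},{"travel":[-0.12,-0.86,0.48],"yaw":0,"grip":1},{"travel":[-0.15,-1,0.48],"yaw":0,"grip":1}]'

```text
t: 22.98
eef_pos: [0.6368, -0.1867, 0.2091]
eef_rot: [-0.001, 0.672, 0.74, -0.0]
ft_force: [0.4, -0.8, -2.8]
opening: 0.587
finger_force: 63.4
```

Emit:
servo_tool --rows '[{"travel":[-0.03,-0.14,0],"yaw":0,"grip":1},{"travel":[-0.06,-0.28,0],"yaw":0,"grip":1},{"travel":[-0.09,-0.42,0],"yaw":0,"grip":1},{"travel":[-0.12,-0.55,0],"yaw":0,"grip":1},{"travel":[-0.147,-0.638,0],"yaw":0,"grip":1},{"travel":[-0.147,-0.638,-0.1],"yaw":0,"grip":1},{"travel":[-0.147,-0.638,-0.2],"yaw":0,"grip":1},{"travel":[-0.147,-0.638,-0.3],"yaw":0,"grip":1},{"travel":[-0.147,-0.638,-0.39],"yaw":0,"grip":1},{"travel":[-0.147,-0.638,-0.44],"yaw":0,"grip":1},{"travel":[-0.147,-0.638,-0.46],"yaw":0,"grip":1},{"travel":[-0.147,-0.638,-0.46],"yaw":0,"grip":1},{"travel":[-0.147,-0.638,-0.46],"yaw":0,"grip":1}]'

```text
t: 24.6
eef_pos: [0.5943, -0.3775, 0.0738]
eef_rot: [0.001, 0.672, 0.74, 0.0]
ft_force: [-0.4, 0.2, -2.7]
opening: 0.582
finger_force: 63.3
```

Run:
```python
from h import *
S=optics.snapshot("scene");T=optics.snapshot("top")
b=S["color"][110:270,60:340][:,:,::-1];a=T["color"][90:270,240:440][:,:,::-1]
cv2.imwrite("pics/a6.png",np.hstack([cv2.resize(b,(480,274),interpolation=2),cv2.resize(a,(304,274),interpolation=2)]))
for p,n in((S,"S"),(T,"T")):
    m=lidmask(p,"red",proj(p,[.594,-.377,.105])[0],20)
    if m.any(): uv=np.argwhere(m).mean(0)[::-1];print(n,m.sum(),fit(p,uv,.092 if n=="S" else .1129,.113).round(4))
```

```text
S 130 [ 0.5903 -0.3683]
T 98 [ 0.5921 -0.3615]
```

View pics/a6.png

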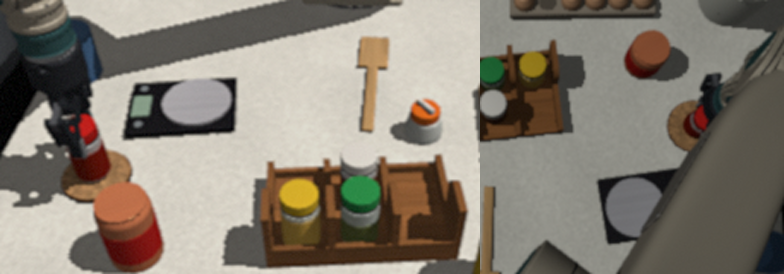

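Red hangs upright over the middle of the trivet. Setting it down.

Emit:
servo_tool --rows '[{"travel":[0,0,-0.01],"yaw":0,"grip":1},{"travel":[0,0,-0.017],"yaw":0,"grip":1},{"travel":[0,0,-0.022],"yaw":0,"grip":1},{"travel":[0,0,-0.026],"yaw":0,"grip":1},{"travel":[0,0,-0.026],"yaw":0,"grip":1},{"travel":[0,0,-0.026],"yaw":0,"grip":1}]'

```text
t: 25.45
eef_pos: [0.5936, -0.3773, 0.0681]
eef_rot: [0.001, 0.672, 0.74, -0.0]
ft_force: [-5.2, 2.7, 11.3]
opening: 0.588
finger_force: 64.5
```

Emit:
servo_tool --rows '[{"travel":[0,0,0],"yaw":0,"grip":-0.4},{"travel":[0,0,0],"yaw":0,"grip":-0.6},{"travel":[0,0,0],"yaw":0,"grip":-0.6},{"travel":[0,0,0],"yaw":0,"grip":-0.6},{"travel":[0,0,0.08],"yaw":0,"grip":-0.6},{"travel":[0,0,0.2],"yaw":0,"grip":-0.6},{"travel":[0,0,0.33],"yaw":0,"grip":-0.6},{"travel":[0,0,0.486],"yaw":0,"grip":-0.6},{"travel":[0.07,0.2,0.486],"yaw":0,"grip":-0.6},{"travel":[0.14,0.4,0.486],"yaw":0,"grip":-0.6},{"travel":[0.21,0.6,0.486],"yaw":0,"grip":-0.6},{"travel":[0.28,0.8,0.486],"yaw":0,"grip":-0.6},{"travel":[0.36,1,0.486],"yaw":0,"grip":-0.6},{"travel":[0.36,1,0.486],"yaw":0,"grip":-0.6}]'

```text
t: 27.2
eef_pos: [0.7024, -0.0726, 0.21]
eef_rot: [-0.0, 0.67, 0.742, 0.0]
ft_force: [-0.0, -0.4, -1.3]
opening: 0.802
finger_force: 0.0
```

Run:
```python
from h import *
S=optics.snapshot("scene");T=optics.snapshot("top")
for p,n in((S,"S"),(T,"T")):
    m=lidmask(p,"red",proj(p,[.594,-.377,.1])[0],16)
    if m.any(): uv=np.argwhere(m).mean(0)[::-1];print("red",n,m.sum(),fit(p,uv,.084 if n=="S" else .1049,.105).round(4))
m=lidmask(S,"yellow",(234,230),16);uv=np.argwhere(m).mean(0)[::-1];print("yel",m.sum(),fit(S,uv,.084,.105).round(4))
h=cv2.cvtColor(T["color"],cv2.COLOR_RGB2HSV);v=h[200:248,320:367,2];print((v>90).mean())
```

```text
red S 285 [ 0.5934 -0.3795]
yel 390 [ 0.7001 -0.0521]
0.6387411347517731
```

Emit:
servo_tool --rows '[{"travel":[-0.003,0.083,0],"yaw":0,"grip":-0.6},{"travel":[-0.003,0.083,0],"yaw":0,"grip":-0.6},{"travel":[-0.003,0.083,-0.12],"yaw":0,"grip":-0.6},{"travel":[-0.003,0.083,-0.24],"yaw":0,"grip":-0.6},{"travel":[-0.003,0.083,-0.34],"yaw":0,"grip":-0.6},{"travel":[-0.003,0.083,-0.42],"yaw":0,"grip":-0.6},{"travel":[-0.003,0.083,-0.48],"yaw":0,"grip":-0.6},{"travel":[-0.003,0.083,-0.48],"yaw":0,"grip":-0.6}]'

```text
t: 28.3
eef_pos: [0.699, -0.0524, 0.0646]
eef_rot: [-0.001, 0.673, 0.74, -0.001]
ft_force: [0.9, 0.2, 0.9]
opening: 0.801
finger_force: 0.0
```

Emit:
servo_tool --rows '[{"travel":[0,0,0],"yaw":0,"grip":-0.3},{"travel":[0,0,0],"yaw":0,"grip":1},{"travel":[0,0,0],"yaw":0,"grip":1},{"travel":[0,0,0],"yaw":0,"grip":1},{"travel":[0,0,0],"yaw":0,"grip":1},{"travel":[0,0,0],"yaw":0,"grip":1}]'

```text
t: 29.05
eef_pos: [0.702, -0.0523, 0.0682]
eef_rot: [0.002, 0.672, 0.74, 0.001]
ft_force: [1.1, -1.0, 5.6]
opening: 0.591
finger_force: 63.2
```

Emit:
servo_tool --rows '[{"travel":[0,0,0.1],"yaw":0,"grip":1},{"travel":[0,0,0.22],"yaw":0,"grip":1},{"travel":[0,0,0.35],"yaw":0,"grip":1},{"travel":[0,0,0.48],"yaw":0,"grip":1},{"travel":[-0.13,-0.1,0.48],"yaw":0,"grip":1},{"travel":[-0.26,-0.2,0.48],"yaw":0,"grip":1},{"travel":[-0.39,-0.3,0.48],"yaw":0,"grip":1},{"travel":[-0.52,-0.4,0.48],"yaw":0,"grip":1},{"travel":[-0.65,-0.5,0.48],"yaw":0,"grip":1},{"travel":[-0.78,-0.59,0.48],"yaw":0,"grip":1},{"travel":[-0.893,-0.667,0.48],"yaw":0,"grip":1},{"travel":[-0.893,-0.667,0.38],"yaw":0,"grip":1},{"travel":[-0.893,-0.667,0.28],"yaw":0,"grip":1},{"travel":[-0.893,-0.667,0.18],"yaw":0,"grip":1},{"travel":[-0.893,-0.667,0.1],"yaw":0,"grip":1},{"travel":[-0.893,-0.667,0.06],"yaw":0,"grip":1},{"travel":[-0.893,-0.667,0.06],"yaw":0,"grip":1},{"travel":[-0.893,-0.667,0.06],"yaw":0,"grip":1}]'

```text
t: 31.3
eef_pos: [0.4333, -0.2525, 0.0852]
eef_rot: [0.001, 0.672, 0.74, 0.0]
ft_force: [0.5, -0.2, -2.5]
opening: 0.582
finger_force: 63.8
```

Run:
```python
from h import *
S=optics.snapshot("scene");T=optics.snapshot("top")
b=S["color"][110:270,60:340][:,:,::-1];a=T["color"][90:270,240:440][:,:,::-1]
cv2.imwrite("pics/a7.png",np.hstack([cv2.resize(b,(480,274),interpolation=2),cv2.resize(a,(304,274),interpolation=2)]))
```

```text
(no output)
```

View pics/a7.png

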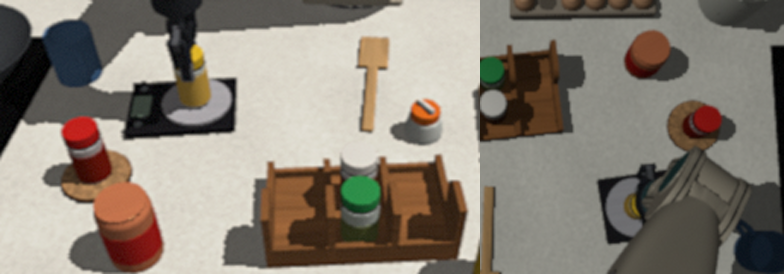

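Red stands mid-trivet and yellow is over the pan centre. Lowering it.

Emit:
servo_tool --rows '[{"travel":[0,0,-0.01],"yaw":0,"grip":1},{"travel":[0,0,-0.017],"yaw":0,"grip":1},{"travel":[0,0,-0.021],"yaw":0,"grip":1},{"travel":[0,0,-0.025],"yaw":0,"grip":1},{"travel":[0,0,-0.025],"yaw":0,"grip":1},{"travel":[0,0,-0.025],"yaw":0,"grip":1}]'

```text
t: 32.15
eef_pos: [0.433, -0.2524, 0.08]
eef_rot: [0.001, 0.672, 0.74, -0.0]
ft_force: [-5.1, 4.8, 19.0]
opening: 0.586
finger_force: 66.1
```

Emit:
servo_tool --rows '[{"travel":[0,0,0],"yaw":0,"grip":-0.4},{"travel":[0,0,0],"yaw":0,"grip":-0.6},{"travel":[0,0,0],"yaw":0,"grip":-0.6},{"travel":[0,0,0],"yaw":0,"grip":-0.6},{"travel":[0,0,0.08],"yaw":0,"grip":-0.6},{"travel":[0,0,0.2],"yaw":0,"grip":-0.6},{"travel":[0,0,0.33],"yaw":0,"grip":-0.6},{"travel":[0,0,0.445],"yaw":0,"grip":-0.6},{"travel":[0.25,1,0.445],"yaw":0.5,"grip":-0.6},{"travel":[0.25,1,0.445],"yaw":0.5,"grip":-0.6},{"travel":[0.25,1,0.445],"yaw":0.5,"grip":-0.6},{"travel":[0.25,1,0.445],"yaw":0.5,"grip":-0.6},{"travel":[0.25,1,0.445],"yaw":0.5,"grip":-0.6},{"travel":[0.25,1,0.445],"yaw":0.5,"grip":-0.6},{"travel":[0.25,1,0.445],"yaw":0.5,"grip":-0.6},{"travel":[0.25,1,0.445],"yaw":0.5,"grip":-0.6},{"travel":[0.25,1,0.445],"yaw":0.5,"grip":-0.6},{"travel":[0.25,1,0.445],"yaw":0.5,"grip":-0.6}]'

```text
t: 34.4
eef_pos: [0.5074, 0.048, 0.21]
eef_rot: [-0.0, -0.048, 0.999, 0.0]
ft_force: [0.9, -0.5, -0.7]
opening: 0.801
finger_force: 0.0
```

Run:
```python
from h import *
S=optics.snapshot("scene");T=optics.snapshot("top");z=.117
for p,n in((S,"S"),(T,"T")):
    m=lidmask(p,"yellow",proj(p,[.433,-.252,z])[0],16)
    if m.any(): uv=np.argwhere(m).mean(0)[::-1];print("yel",n,m.sum(),fit(p,uv,z-.021 if n=="S" else z-.0001,z).round(4))
s=monitor.sense();print(s["eef_pos"].round(4))
```

```text
[0.5075 0.0479 0.2101]
```

Emit:
servo_tool --rows '[{"travel":[0.234,0.905,0],"yaw":0,"grip":-0.6},{"travel":[0.234,0.905,0],"yaw":0,"grip":-0.6},{"travel":[0.234,0.905,0],"yaw":0,"grip":-0.6},{"travel":[0.234,0.905,0],"yaw":0,"grip":-0.6},{"travel":[0.234,0.905,0],"yaw":0,"grip":-0.6},{"travel":[0.234,0.905,0],"yaw":0,"grip":-0.6},{"travel":[0.234,0.905,0],"yaw":0,"grip":-0.6}]'

```text
t: 35.38
eef_pos: [0.5774, 0.3188, 0.2099]
eef_rot: [-0.0, -0.048, 0.999, -0.0]
ft_force: [0.6, -0.7, -0.7]
opening: 0.802
finger_force: 0.0
```

Run:
```python
from h import *
S=optics.snapshot("scene");T=optics.snapshot("top")
b=S["color"][110:270,60:340][:,:,::-1];a=T["color"][90:270,240:440][:,:,::-1]
cv2.imwrite("pics/a8.png",np.hstack([cv2.resize(b,(480,274),interpolation=2),cv2.resize(a,(304,274),interpolation=2)]))
s=monitor.sense();print(s["eef_pos"].round(4),s["opening"])
```

```text
[0.5775 0.3182 0.2103] 0.8004902146630097
```

View pics/a8.png

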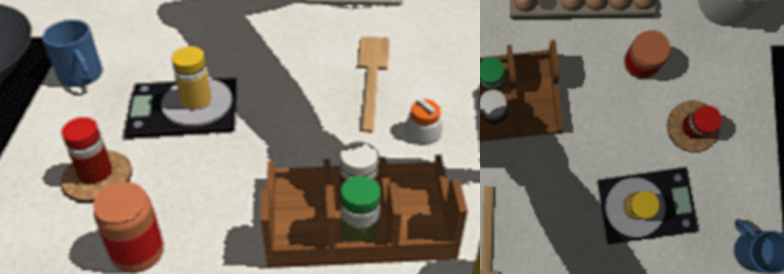

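Yellow stands on the pan, upright. Picking blue up from the board.

Emit:
servo_tool --rows '[{"travel":[0,0,-0.12],"yaw":0,"grip":-0.6},{"travel":[0,0,-0.24],"yaw":0,"grip":-0.6},{"travel":[0,0,-0.34],"yaw":0,"grip":-0.6},{"travel":[0,0,-0.42],"yaw":0,"grip":-0.6},{"travel":[0,0,-0.456],"yaw":0,"grip":-0.6},{"travel":[0,0,-0.456],"yaw":0,"grip":-0.6},{"travel":[0,0,-0.456],"yaw":0,"grip":-0.3},{"travel":[0,0,-0.456],"yaw":0,"grip":1},{"travel":[0,0,-0.456],"yaw":0,"grip":1},{"travel":[0,0,-0.456],"yaw":0,"grip":1},{"travel":[0,0,-0.456],"yaw":0,"grip":1},{"travel":[0,0,-0.456],"yaw":0,"grip":1}]'

```text
t: 36.98
eef_pos: [0.5793, 0.3197, 0.0755]
eef_rot: [0.002, -0.048, 0.999, 0.0]
ft_force: [0.2, -1.8, 7.4]
opening: 0.584
finger_force: 62.9
```

Emit:
servo_tool --rows '[{"travel":[0,0,0.1],"yaw":0,"grip":1},{"travel":[0,0,0.22],"yaw":0,"grip":1},{"travel":[0,0,0.34],"yaw":0,"grip":1},{"travel":[0,0,0.456],"yaw":0,"grip":1},{"travel":[0.03,-0.14,0.456],"yaw":0,"grip":1},{"travel":[0.06,-0.28,0.456],"yaw":0,"grip":1},{"travel":[0.09,-0.43,0.456],"yaw":0,"grip":1},{"travel":[0.12,-0.57,0.456],"yaw":0,"grip":1},{"travel":[0.15,-0.71,0.456],"yaw":0,"grip":1},{"travel":[0.15,-0.71,0.456],"yaw":0,"grip":1},{"travel":[0.15,-0.71,0.456],"yaw":0,"grip":1},{"travel":[0.15,-0.71,0.36],"yaw":0,"grip":1},{"travel":[0.15,-0.71,0.26],"yaw":0,"grip":1},{"travel":[0.15,-0.71,0.16],"yaw":0,"grip":1},{"travel":[0.15,-0.71,0.07],"yaw":0,"grip":1},{"travel":[0.15,-0.71,0.02],"yaw":0,"grip":1},{"travel":[0.15,-0.71,-0.005],"yaw":0,"grip":1},{"travel":[0.15,-0.71,-0.005],"yaw":0,"grip":1},{"travel":[0.15,-0.71,-0.005],"yaw":0,"grip":1}]'

```text
t: 39.35
eef_pos: [0.6238, 0.1066, 0.0732]
eef_rot: [0.001, -0.048, 0.999, 0.0]
ft_force: [-1.4, -0.5, -2.8]
opening: 0.586
finger_force: 63.4
```

Emit:
servo_tool --rows '[{"travel":[0,0,-0.008],"yaw":0,"grip":1},{"travel":[0,0,-0.014],"yaw":0,"grip":1},{"travel":[0,0,-0.019],"yaw":0,"grip":1},{"travel":[0,0,-0.023],"yaw":0,"grip":1},{"travel":[0,0,-0.023],"yaw":0,"grip":1},{"travel":[0,0,-0.023],"yaw":0,"grip":1}]'

```text
t: 40.1
eef_pos: [0.6233, 0.1064, 0.0675]
eef_rot: [0.001, -0.048, 0.999, -0.0]
ft_force: [-4.0, -0.3, 9.6]
opening: 0.587
finger_force: 64.7
```

Emit:
servo_tool --rows '[{"travel":[0,0,0],"yaw":0,"grip":-0.3},{"travel":[0,0,0],"yaw":0,"grip":-0.5},{"travel":[0,0,0],"yaw":0,"grip":-0.5},{"travel":[0,0,0],"yaw":0,"grip":-0.5},{"travel":[0,0,0.08],"yaw":0,"grip":-0.5},{"travel":[0,0,0.2],"yaw":0,"grip":-0.5},{"travel":[0,0,0.33],"yaw":0,"grip":-0.5},{"travel":[0,0,0.484],"yaw":0,"grip":-0.6},{"travel":[-0.13,0.14,0.484],"yaw":0,"grip":-0.6},{"travel":[-0.26,0.28,0.484],"yaw":0,"grip":-0.6},{"travel":[-0.39,0.43,0.484],"yaw":0,"grip":-0.6},{"travel":[-0.52,0.57,0.484],"yaw":0,"grip":-0.6},{"travel":[-0.644,0.71,0.484],"yaw":0,"grip":-0.6},{"travel":[-0.644,0.71,0.484],"yaw":0,"grip":-0.6},{"travel":[-0.644,0.71,0.484],"yaw":0,"grip":-0.6}]'

```text
t: 41.98
eef_pos: [0.4297, 0.3194, 0.2103]
eef_rot: [0.0, -0.048, 0.999, -0.0]
ft_force: [0.5, -0.3, -0.3]
opening: 0.804
finger_force: 0.0
```

Run:
```python
from h import *
S=optics.snapshot("scene");T=optics.snapshot("top")
for c,n in {"blue":(221,160),"green":(247,136),"white":(248,158)}.items():
    m=lidmask(T,c,n);uv=np.argwhere(m).mean(0)[::-1];print(c,m.sum(),uv.round(1),at_z(T,uv,.105)[:2].round(4))
s=monitor.sense();print(s["eef_pos"].round(4),s["opening"])
```

```text
blue 249 [219.4 159.7] [0.6225 0.1065]
green 247 [246.6 135.8] [0.6913 0.0277]
white 219 [247.9 157.4] [0.628  0.0248]
[0.4304 0.3188 0.2103] 0.7969410983955745
```

Emit:
servo_tool --rows '[{"travel":[0,0,-0.12],"yaw":0,"grip":-0.6},{"travel":[0,0,-0.24],"yaw":0,"grip":-0.6},{"travel":[0,0,-0.34],"yaw":0,"grip":-0.6},{"travel":[0,0,-0.42],"yaw":0,"grip":-0.6},{"travel":[0,0,-0.456],"yaw":0,"grip":-0.6},{"travel":[0,0,-0.456],"yaw":0,"grip":-0.6},{"travel":[0,0,-0.456],"yaw":0,"grip":-0.3},{"travel":[0,0,-0.456],"yaw":0,"grip":1},{"travel":[0,0,-0.456],"yaw":0,"grip":1},{"travel":[0,0,-0.456],"yaw":0,"grip":1},{"travel":[0,0,-0.456],"yaw":0,"grip":1},{"travel":[0,0,-0.456],"yaw":0,"grip":1}]'

```text
t: 43.58
eef_pos: [0.431, 0.3198, 0.0751]
eef_rot: [0.002, -0.048, 0.999, 0.0]
ft_force: [-0.2, -1.8, 6.1]
opening: 0.59
finger_force: 63.0
```

Blue is back to within 0.5 mm, and white and green haven't moved. Returning black.

Emit:
servo_tool --rows '[{"travel":[0,0,0.1],"yaw":0,"grip":1},{"travel":[0,0,0.22],"yaw":0,"grip":1},{"travel":[0,0,0.34],"yaw":0,"grip":1},{"travel":[0,0,0.456],"yaw":0,"grip":1},{"travel":[0,-0.13,0.456],"yaw":0,"grip":1},{"travel":[0,-0.26,0.456],"yaw":0,"grip":1}]'

```text
t: 44.32
eef_pos: [0.429, 0.241, 0.2102]
eef_rot: [-0.0, -0.049, 0.999, 0.0]
ft_force: [-0.0, -0.5, -2.7]
opening: 0.587
finger_force: 63.7
```

Emit:
servo_tool --rows '[{"travel":[0.1,-0.14,0],"yaw":0,"grip":1},{"travel":[0.2,-0.28,0],"yaw":0,"grip":1},{"travel":[0.3,-0.42,0],"yaw":0,"grip":1},{"travel":[0.4,-0.57,0],"yaw":0,"grip":1},{"travel":[0.5,-0.72,0],"yaw":0,"grip":1},{"travel":[0.6,-0.87,0],"yaw":0,"grip":1},{"travel":[0.685,-1,0],"yaw":0,"grip":1},{"travel":[0.685,-1,0],"yaw":0,"grip":1},{"travel":[0.685,-1,0],"yaw":0,"grip":1},{"travel":[0.685,-1,-0.1],"yaw":0,"grip":1},{"travel":[0.685,-1,-0.2],"yaw":0,"grip":1},{"travel":[0.685,-1,-0.3],"yaw":0,"grip":1},{"travel":[0.685,-1,-0.39],"yaw":0,"grip":1},{"travel":[0.685,-1,-0.44],"yaw":0,"grip":1},{"travel":[0.685,-1,-0.461],"yaw":0,"grip":1},{"travel":[0.685,-1,-0.461],"yaw":0,"grip":1},{"travel":[0.685,-1,-0.461],"yaw":0,"grip":1}]'

```text
t: 46.45
eef_pos: [0.6361, -0.0587, 0.0733]
eef_rot: [0.001, -0.048, 0.999, -0.0]
ft_force: [-0.4, -0.3, -3.8]
opening: 0.583
finger_force: 63.9
```

Emit:
servo_tool --rows '[{"travel":[0,0,-0.008],"yaw":0,"grip":1},{"travel":[0,0,-0.014],"yaw":0,"grip":1},{"travel":[0,0,-0.019],"yaw":0,"grip":1},{"travel":[0,0,-0.023],"yaw":0,"grip":1},{"travel":[0,0,-0.023],"yaw":0,"grip":1},{"travel":[0,0,-0.023],"yaw":0,"grip":1}]'

```text
t: 47.2
eef_pos: [0.6354, -0.0587, 0.0671]
eef_rot: [0.0, -0.048, 0.999, -0.0]
ft_force: [-2.5, -0.7, 6.9]
opening: 0.589
finger_force: 65.1
```

Contact. Release, rise, and move clear of the view.

Emit:
servo_tool --rows '[{"travel":[0,0,0],"yaw":0,"grip":-0.3},{"travel":[0,0,0],"yaw":0,"grip":-0.5},{"travel":[0,0,0],"yaw":0,"grip":-0.5},{"travel":[0,0,0],"yaw":0,"grip":-0.5},{"travel":[0,0,0.08],"yaw":0,"grip":-0.5},{"travel":[0,0,0.2],"yaw":0,"grip":-0.5},{"travel":[0,0,0.33],"yaw":0,"grip":-0.5},{"travel":[0,0,0.484],"yaw":0,"grip":-0.5},{"travel":[-0.1,0.2,0.484],"yaw":0,"grip":-0.5},{"travel":[-0.2,0.4,0.484],"yaw":0,"grip":-0.5},{"travel":[-0.3,0.6,0.484],"yaw":0,"grip":-0.5},{"travel":[-0.4,0.8,0.484],"yaw":0,"grip":-0.5},{"travel":[-0.5,1,0.484],"yaw":0,"grip":-0.5},{"travel":[-0.5,1,0.484],"yaw":0,"grip":-0.5}]'

```text
t: 48.95
eef_pos: [0.4831, 0.2439, 0.2103]
eef_rot: [-0.0, -0.05, 0.999, 0.0]
ft_force: [-0.2, -0.7, -0.3]
opening: 0.747
finger_force: 0.0
```

Emit:
servo_tool --rows '[{"travel":[-0.1,0.4,0],"yaw":0,"grip":-0.5},{"travel":[-0.1,0.4,0],"yaw":0,"grip":-0.5},{"travel":[-0.1,0.4,0],"yaw":0,"grip":-0.5},{"travel":[-0.1,0.4,0],"yaw":0,"grip":-0.5},{"travel":[-0.1,0.4,0],"yaw":0,"grip":-0.5}]'

```text
t: 49.58
eef_pos: [0.4554, 0.3601, 0.2101]
eef_rot: [-0.0, -0.047, 0.999, -0.0]
ft_force: [0.5, -0.1, 0.0]
opening: 0.751
finger_force: 0.0
```

Run:
```python
from h import *
S=optics.snapshot("scene");T=optics.snapshot("top")
for c,n in {"blue":(221,160),"green":(247,136),"white":(248,158),"black":(277,155)}.items():
    m=lidmask(T,c,n);uv=np.argwhere(m).mean(0)[::-1];print(c,m.sum(),uv.round(1),at_z(T,uv,.105)[:2].round(4))
for c,P in(("red",(.594,-.377,.105)),("yellow",(.433,-.252,.117))):
    m=lidmask(T,c,proj(T,P)[0],14)
    if m.any(): uv=np.argwhere(m).mean(0)[::-1];print(c,m.sum(),at_z(T,uv,P[2])[:2].round(4))
b=S["color"][110:280,60:400][:,:,::-1];a=T["color"][90:260,180:420][:,:,::-1]
cv2.imwrite("pics/a9.png",np.hstack([cv2.resize(b,(468,234),interpolation=2),cv2.resize(a,(330,234),interpolation=2)]))
```

```text
blue 249 [219.4 159.7] [0.6225 0.1065]
green 247 [246.6 135.8] [0.6914 0.0277]
white 217 [247.9 157.4] [0.628  0.0248]
black 257 [276.7 154.7] [ 0.6345 -0.058 ]
red 255 [ 0.5911 -0.3759]
yellow 278 [ 0.4333 -0.2511]
```

View pics/a9.png

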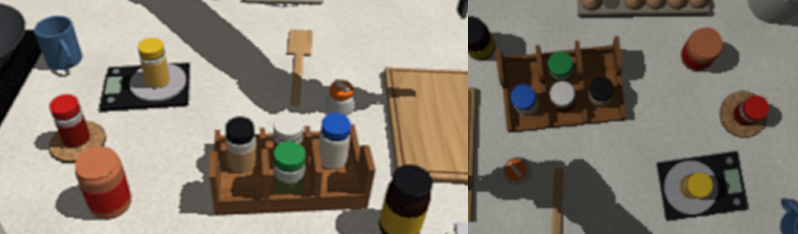

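Everything stands as asked. Black is within 1 mm, and red and yellow are within about 3 mm of their centres. Handing in.

```bash
python3 -c "
from cell import bot; print(bot.job_done())"
```

```text
the job is handed in; nothing more can be done
None
```

I handed the job in with every jar upright: red on the trivet and yellow on the scale pan (both within about 3 mm of centre), and blue and black back in the rack within about 1 mm, with green not moved; the one slip was that the first grasp of blue pressed down with 39 N (limit 40 N, peak not recorded) before I backed off and regripped higher.

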